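# Clamp the bobbin on the shoemaker's upright sander

## Task

The knurled clamp collar has been dropped loosely over the spindle of the upright bobbin sander. Pull the red spindle-lock knob straight out to its stop and leave it out, then turn the collar until its hidden keyways drop over the spindle's cross pin, and press it down fully home against its spring. Finish still gripping the collar and pressing it home, so that I can tighten its set screw, and do not disturb the lasts and other things standing about.

Things in the scene. Friction and masses are not known exactly. Their poses are not given: they have to be found in the camera images.
- sander: upright bobbin sander, fixed: grey base, aluminium deck (top 100 mm above bench, front edge 112 mm before the spindle axis), brown drum 50 mm across, top at 190 mm, blue motor 120 mm behind the axis, top at 189 mm. Origin: spindle axis at bench height. -x points out of the front face with the lock knob; z up
- lock_grip (a point): centre of the red spindle-lock knob's round head, 26 mm across and 22 mm long along its x axis, 66 mm above the bench, before the sander's front; 20 mm of stem (10 mm across) shows behind it when in. Moves with the knob. Axes as the sander's
- lock (a joint): how far the red knob is pulled out along the sander's -x, m: 0 in, 0.018 at its stop. Spring and friction catch resist with 5 to 7 N; the catch keeps it where left. Out, a dog in a slotted wheel locks the spindle (3 degrees of play; it may turn up to 12 degrees as the dog enters); in, the spindle turns freely and goes round with the collar
- collar: loose collar 36 mm tall, 0.24 kg: knurled upper half 46 mm across, skirt 43 mm; spindle post (20 mm) in its bore. Origin: centre of underside; z up. Starts resting on the cross pin, 18 mm above home. Two blind keyways inside, half a turn apart, 18 mm deep from below, unmarked, play on the pin 0.1 rad either way: turned either way under a light push down it drops once per half turn
- seat (a point): point on the spindle axis 192 mm above the bench: the collar's underside is here when fully home (pin at the keyways' blind end; post 8 mm out of the collar's top). Over the last 8 mm a spring washer pushes the collar up with 4.5 rising to 10 N (its weight takes 2.4 N of it), so it rises again if let go. z up
- last_left: bystander: a green plastic left shoe last 255 x 90 x 104 mm standing on its sole; origin at its underside
- last_right: bystander: a green plastic right shoe last 255 x 90 x 104 mm standing on its sole; origin at its underside
- hammer: bystander: a hammer lying on the bench; origin at its underside
- cement: bystander: an amber glass jar of shoe cement, 72 mm across and 95 mm tall, orange lid; origin at its underside
- bobbin: bystander: a spare brown abrasive bobbin standing on the bench, 50 mm across and 80 mm tall; origin at its underside
- tack_tin: bystander: a small steel tin with a yellow lid, 74 mm across and 38 mm tall; origin at its underside
- hex_key: bystander: a black hex key lying on the bench, 85 x 26 mm, 6 mm thick; origin at its underside
- heel_block: bystander: a wooden shoe heel 52 x 52 x 39 mm standing on the sander's deck beside the drum; origin at its underside

How it is judged (in metres and radians):
On the way, in this order (a step that is already met when the one before it is completed fails the run):
1. the spindle-lock knob is pulled out to its stop while the collar is still on top of the pin (value of joint lock above 0.0155 m and z of collar in the frame of seat above 0.0145 m), for 0.2 s.
2. the collar has been turned until its keyways have dropped over the pin (z of collar in the frame of seat below 0.012 m and horizontal distance between collar and seat below 0.004 m), for 0.1 s.
At the end, for the whole second after the job is handed in: The collar is level and at rest on the spindle with its underside within 2 mm of fully home, the fingers still hold it with more than 3 N, and the lock knob is still out (within 2.5 mm of its stop) (z of collar in the frame of seat between -0.004 and 0.002 m and horizontal distance between collar and seat below 0.004 m and angle between collar's own z axis and vertical below 0.09 rad and value of joint lock above 0.0155 m and contact force between the fingers and collar above 3 N and linear speed of collar below 0.02 m/s); the arm keeps its last pose, push and grip.
It fails at once if a last is knocked over or shoved more than 20 mm (distance of any of last_left, last_right from where it was at the start of the episode above 0.02 m or angle between any of last_left, last_right's own z axis and vertical above 0.35 rad).
It fails at once if the heel on the deck is knocked over or shoved more than 20 mm (distance of heel_block from where it was at the start of the episode above 0.02 m or angle between heel_block's own z axis and vertical above 0.35 rad).
It fails at once if another thing on the bench is knocked over or shoved more than 20 mm (distance of any of hammer, cement, bobbin, tack_tin, hex_key from where it was at the start of the episode above 0.02 m or angle between any of hammer, cement, bobbin, tack_tin, hex_key's own z axis and vertical above 0.35 rad).
It also fails if it takes over 54 s, if anything falls off the work surface, if the arm or the gripper's body presses on something with over 40 N, if the wrist force passes 120 N, or if a joint passes its speed limit or range.

## Robot

A 6-joint arm with a two-finger parallel gripper is mounted at the origin on the work surface. World frame = base frame: x ahead of the robot, y to its left, z up, the work surface at z = 0. Lengths are in m, angles in degrees, forces in N, time in s.
With the tool pointing down it reaches from about 0.25 to 0.725 m from the base axis. Payload 9.7 kg.
Tool frame: the origin (TCP) lies at the very end of the fingers, on their centre line; the grasp point (between the pads) lies grasp_offset behind it (grasp_offset is the distance from the TCP to the grasp point, in m); z points along the fingers, y is the line along which they close (so a half turn about z gives the same grasp; the last joint's range is limited). The gripper opens to 85 mm and grips with 20 to 120 N. Pads are 22 mm wide; open, the fingers measure 114 mm over their backs; the gripper's body (76 mm by 85 mm) begins 54 mm behind the grasp point. The pads swing forward as they close: fully open they stand 13 mm farther back than shut.
Start: joints at [64.458, 4.979, 10.078, 95.1, 0, 90], TCP at [0.237, 0.496, 0.231] pointing down, gripper open.
Joint ranges: [-179.16, 179.16], [-48.56, 103.87], [-65.8, 70.77], [-126.05, 130.52], [-82.76, 87.17], [-180, 180]. Speed limits (degrees/s): [127.2, 127.2, 147.25, 180, 180, 180].

## Interface

Orientations are given as [roll, pitch, yaw] about the fixed x, y, z axes, in that order (R = Rz(yaw) Ry(pitch) Rx(roll)).
In Python, from workcell import get_obs, camera, calibration, job_done, recognise, cut_out, mark_of, grasp_offset gives the robot as it stands.
- The arm moves only by the tool servo_tool, never from a script. Its argument "moves" is a list of rows, each a list of 3 entries, a list of its own where there are three numbers: the turn, a rotation vector about the tool's x, y, z in degrees, then the shift along the tool's x, y, z in m, then the opening in per cent of the stroke, from 0 (shut) to 100 (fully open). In form: [[[ax, ay, az], [x, y, z], claw], ...]. A call has 1 to 12 rows; each row shifts and turns the commanded pose from where the row before left it, along the tool's axes as they then stand; what a row does not reach is not made up. A row lasts 1/10 s, in which the tool goes at most 50 mm and 8.59 degrees, less where a joint would pass 70% of its speed; a pose out of reach is approached as far as the arm can. A call is refused whole if a number of a shift passes 0.05 or a number of a turn 8.59, either way. A call with a gripper value outside its range is refused whole. The fingers move at their own pace and stop on an object; "force" is the grip in N (left out, the last holds). Time passes only in rows, so rows that do not move let the fingers close. It gives the time, the measured TCP pose, the force, the opening and the grip force at its end, in the units of the state.
- get_obs(): the state, without advancing time (a new reading comes with each control period).
- camera(name): name is "scene" or "side" or "wrist"; returns (picture, depth): 480x640x3 uint8, red, green, blue; 480x640 float32, m along the optical axis (not along the pixel's ray), 0 where there is no reading.
- calibration(name): a dict with "camera_matrix" (3x3 intrinsics, pixels), "dist" ([k1, k2, p1, p2, k3] as OpenCV has them; the pictures are not rectified), "R" (3x3) and "t" (3): a world point X has camera coordinates R X + t. Camera axes: x right, y down, z forward; pixel columns grow to the right and rows downward; lengths in m; the calibration is good to about 2 mm. A picture is of the moment at which its call begins: read the wrist's pose just before it. calibration takes no time and is no camera call; for the wrist camera it gives the pose at the moment of the call.
- job_done(): hands the job in; it is judged then, once.
Trained networks look in the newest picture that a camera, given by its name, has taken for a name from the list of things; names that differ only in an ending like _2 or _b are one class to them, and where a whole thing is asked for, a point or a joint stands for the part that bears it (a point fixed in the world has none). Each returns a list of dicts, best first, with "score" (0 to 1); they miss things now and then, are a little off and sometimes report something else, mostly with a low value. They report only what shows in the picture. A call takes as long as a camera call.
- recognise(name, camera): "xyz" ([x, y, z] in m, in the coordinates of the camera as it stood for that picture, good to about 4 mm: the middle of the surface that is visible of it).
- cut_out(name, camera): "mask" (480x640 bool, what is visible of it).
- mark_of(name, camera): "xyz" ([x, y, z] in m, in the coordinates of the camera as it stood for that picture, good to about 4 mm: a listed point, or the origin of a listed thing).
The state is a dict: "time": time; "q": joint angles; "qd": joint speeds; "joint_efforts": joint torques, N m; "ee_pos": TCP position; "tcp_rot": TCP orientation; "wrist_force": force on the tool from outside, world axes, zero at the start; "torque": the same for the moment, N m; "opening": finger opening in m; "grasp_force": force on a finger pad.
Only numpy, scipy, OpenCV 4.12 (cv2) and the standard library are available. Lean on these libraries where they do the work, as an engineer would, in place of code of your own. Each camera call takes 0.05 s, during which the arm holds its last target. There are 200 camera calls.

## Working session

There is one attempt and no reset: what is moved stays moved. The work goes in short steps, Python scripts to look and compute and a tool call to move; the robot and the scene stay as the last step left them, time stands still between calls to the robot, and variables do not carry over. Pictures are saved under pics/ and viewed, at most 10 in all, crops included, and the job is handed in when it is done.

Besides the shell and the picture viewer there is one more tool, called after "Emit:" as a command line: name --argument value ..., lists and objects as JSON in quotes. servo_tool: Moves the arm, as the interface text tells. Its arguments: {"type":"object","properties":{"moves":{"type":"array"},"force":{"type":"number"}},"required":["moves"]}

```bash
mkdir -p pics; cat > h.py <<'E'
import numpy as np, cv2
from workcell import *
np.set_printoptions(precision=4,suppress=True)
def shot(c,name=None):
    cal=calibration(c); p,d=camera(c)
    if name: cv2.imwrite('pics/'+name,p[:,:,::-1])
    return cal,p,d
def w(cal,x): return np.array(cal['R']).T@(np.array(x)-np.array(cal['t']).ravel())
E
python3 - <<'E'
from h import *
print(get_obs(), grasp_offset)
ims=[]
for c in ['scene','side']:
    cal,p,d=shot(c,c+'0.png'); ims.append(p)
    for n in ['sander','lock_grip','collar','seat','last_left','last_right','heel_block','cement','bobbin','tack_tin','hammer','hex_key']:
        r=mark_of(n,c)[:1]
        print(c,n,[(round(a['score'],2),w(cal,a['xyz'])) for a in r])
cv2.imwrite('pics/both.png',cv2.resize(np.vstack(ims),(400,600))[:,:,::-1])
E
```

```text
{'time': 0.0, 'q': array([64.4573,  5.0123, 10.0338, 95.1019,  0.0017, 89.999 ]), 'qd': array([-0.0658,  0.0253, -0.1009, -0.0203, -0.0628, -0.0122]), 'joint_efforts': array([ -0.0018, -52.04  ,  46.4798,   0.0167,  -0.0002,   0.    ]), 'ee_pos': array([0.237 , 0.496 , 0.2306]), 'tcp_rot': array([-179.9196,   -0.0017,  154.4583]), 'wrist_force': array([ 0.0612, -0.3359,  0.1744]), 'torque': array([ 0.0356, -0.0194,  0.0008]), 'grasp_force': 0.0, 'opening': 0.08553061833144467} 0.0187
scene sander [(0.57, array([ 0.6481, -0.0744, -0.0004]))]
scene lock_grip [(0.6, array([ 0.5159, -0.0701,  0.0686]))]
scene collar [(0.63, array([ 0.6517, -0.0805,  0.2115]))]
scene seat [(0.7, array([ 0.6507, -0.0808,  0.1916]))]
scene last_left [(0.95, array([0.4691, 0.363 , 0.0008]))]
scene last_right [(0.8, array([ 0.5124,  0.5057, -0.0011]))]
scene heel_block [(0.97, array([ 0.6797, -0.0002,  0.1024]))]
scene cement [(0.64, array([ 0.6748, -0.3316, -0.0003]))]
scene bobbin [(0.82, array([ 0.4394, -0.336 ,  0.0062]))]
scene tack_tin [(0.56, array([ 0.34  , -0.4234,  0.0042]))]
scene hammer [(0.86, array([ 0.6373, -0.4927, -0.0007]))]
scene hex_key [(0.63, array([0.3442, 0.1827, 0.0003]))]
side sander [(0.98, array([ 0.6478, -0.0767,  0.0012]))]
side lock_grip [(0.42, array([ 0.507 , -0.0722,  0.0651]))]
side collar [(0.79, array([ 0.6462, -0.0812,  0.2102]))]
side seat [(0.73, array([ 0.6482, -0.0818,  0.1931]))]
side last_left [(0.89, array([ 0.4685,  0.364 , -0.001 ]))]
side last_right [(0.73, array([ 0.513 ,  0.5095, -0.0021]))]
side heel_block [(0.66, array([0.6789, 0.004 , 0.0984]))]
side cement [(0.59, array([ 0.6738, -0.3362,  0.0003]))]
side bobbin [(0.6, array([ 0.4393, -0.3394, -0.001 ]))]
side tack_tin [(0.57, array([ 0.3424, -0.4273, -0.0031]))]
side hammer [(0.62, array([ 0.6325, -0.4898,  0.0011]))]
side hex_key []
```

View pics/scene0.png

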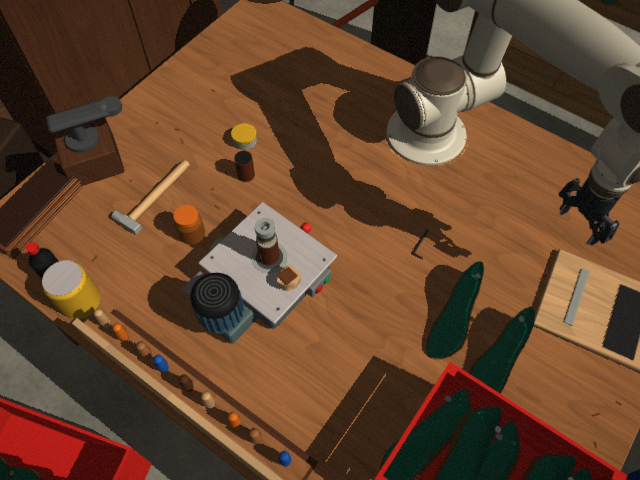

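View pics/side0.png

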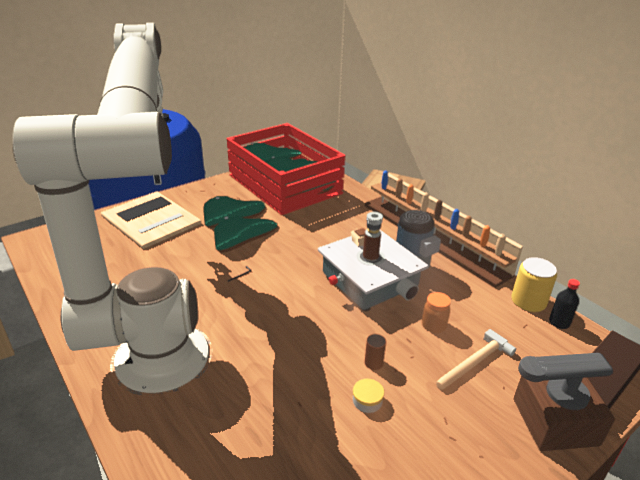

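The scene view shows the sander at about (265,255) with its knob at (306,228) facing the robot. The heel block sits at (290,276), on the +y side of the drum, and the lasts are far to the left. Next I'll get the sander's yaw from the deck plane.

```bash
cat > deck.py <<'E'
from h import *
def cloud(c):
    cal,p,d=shot(c)
    v,u=np.mgrid[:480,:640]
    n=cv2.undistortPoints(np.stack([u,v],-1).reshape(-1,1,2).astype(float),np.array(cal['camera_matrix']),np.array(cal['dist'])).reshape(-1,2)
    z=d.reshape(-1); X=np.c_[n*z[:,None],z]
    X=(X-np.array(cal['t']).ravel())@np.array(cal['R'])
    return X[z>0],p.reshape(-1,3)[z>0]
E
python3 - <<'E'
from deck import *
for c in ['scene','side']:
    X,p=cloud(c)
    near=np.hypot(X[:,0]-.65,X[:,1]+.078)<.25
    D=X[near&(abs(X[:,2]-.1)<.004)]
    print(c,cv2.minAreaRect(D[:,:2].astype(np.float32)*1000),len(D))
    k=near&(p[:,0]>110)&(p[:,1]<60)&(p[:,2]<60)&(X[:,0]<.56)&(abs(X[:,1]+.072)<.04)&(X[:,2]>.03)
    print('knob',X[k].min(0),X[k].max(0),np.median(X[k],0),k.sum())
    t=near&(X[:,2]>.222)&(np.hypot(X[:,0]-.65,X[:,1]+.078)<.05)
    print('collar',X[t].min(0),X[t].max(0),cv2.minEnclosingCircle(X[t][:,:2].astype(np.float32)))
E
```

```text
scene ((668.1495361328125, -94.14236450195312), (342.9497375488281, 370.77789306640625), 45.06727981567383) 5910
knob [ 0.5042 -0.0815  0.0639] [ 0.5268 -0.0546  0.0855] [ 0.5147 -0.0647  0.0768] 62
collar [ 0.6287 -0.1011  0.2221] [ 0.6742 -0.0538  0.2528] ((0.6520442962646484, -0.07874026894569397), 0.0262774545699358)
side ((688.0308837890625, -142.3392333984375), (370.7711486816406, 317.9273681640625), 86.85101318359375) 2693
knob [ 0.4974 -0.0875  0.0595] [ 0.5182 -0.0632  0.078 ] [ 0.5044 -0.0794  0.0688] 37
collar [ 0.6197 -0.1063  0.2222] [ 0.6689 -0.0581  0.2483] ((0.6422585248947144, -0.0796428769826889), 0.027660466730594635)
```

Emit:
servo_tool --moves '[[[0,0,0],[-0.035,-0.029,-0.007],100],[[0,0,0],[-0.035,-0.029,-0.007],100],[[0,0,0],[-0.035,-0.029,-0.007],100],[[0,0,0],[-0.035,-0.029,-0.007],100],[[0,0,0],[-0.035,-0.029,-0.007],100],[[0,0,0],[-0.035,-0.029,-0.007],100],[[0,0,0],[-0.035,-0.029,-0.007],100],[[0,0,0],[-0.035,-0.029,-0.007],100],[[0,0,0],[-0.035,-0.029,-0.007],100],[[0,0,0],[-0.035,-0.029,-0.007],100],[[0,0,0],[-0.035,-0.029,-0.007],100],[[0,0,0],[-0.035,-0.029,-0.007],100]]'

```text
time: 2.6
ee_pos: [0.4664, -0.0008, 0.3158]
tcp_rot: [180.0, 0.0, 154.4]
wrist_force: [0.4, 0.8, -0.1]
opening: 0.0853
grasp_force: 0.0
```

Emit:
servo_tool --moves '[[[0,0,0],[-0.035,-0.029,-0.007],100],[[0,0,0],[-0.035,-0.029,-0.007],100],[[0,0,8.5],[0,0,0],100],[[0,0,8.5],[0,0,0],100],[[0,0,8.5],[0,0,0],100],[[0,0,8.5],[0,0,0],100],[[0,0,8.5],[0,0,0],100],[[0,0,8.5],[0,0,0],100],[[0,0,8.5],[0,0,0],100],[[0,0,8.5],[0,0,0],100],[[0,0,8.5],[0,0,0],100],[[0,0,8.5],[0,0,0],100]]'

```text
time: 3.8
ee_pos: [0.5042, -0.0814, 0.3293]
tcp_rot: [180.0, -0.0, 69.1]
wrist_force: [-0.9, 0.3, -0.3]
opening: 0.0855
grasp_force: 0.0
```

Emit:
servo_tool --moves '[[[0,0,8.5],[0,0,0],100],[[0,0,8.5],[0,0,0],100],[[0,0,8.5],[0,0,0],100],[[0,0,8.5],[0,0,0],100],[[0,0,8.5],[0,0,0],100],[[0,0,8.5],[0,0,0],100],[[0,0,8.5],[0,0,0],100],[[0,0,8.5],[0,0,0],100],[[0,0,1.5],[0,0,0],100]]'

```text
time: 4.7
ee_pos: [0.5042, -0.0814, 0.3293]
tcp_rot: [180.0, -0.0, -0.2]
wrist_force: [0.5, -0.4, 1.0]
opening: 0.0859
grasp_force: 0.0
```

```bash
python3 - <<'E'
from deck import *
o=get_obs();print(o['time'],o['q'],o['ee_pos'],o['tcp_rot'])
cal,p,d=shot('wrist','w1.png')
print(w(cal,[0,0,0]))
for n in ['sander','lock_grip','collar','seat']:
    print(n,[(round(a['score'],2),w(cal,a['xyz'])) for a in mark_of(n,'wrist')[:2]])
E
```

```text
4.7 [ -9.1657   3.062   19.2316 106.1625   0.     171.0527] [ 0.5042 -0.0814  0.3293] [179.9989  -0.007   -0.2184]
[ 0.5751 -0.0843  0.4721]
sander [(0.92, array([ 0.6526, -0.0835, -0.0032]))]
lock_grip []
collar []
seat []
```

View pics/w1.png

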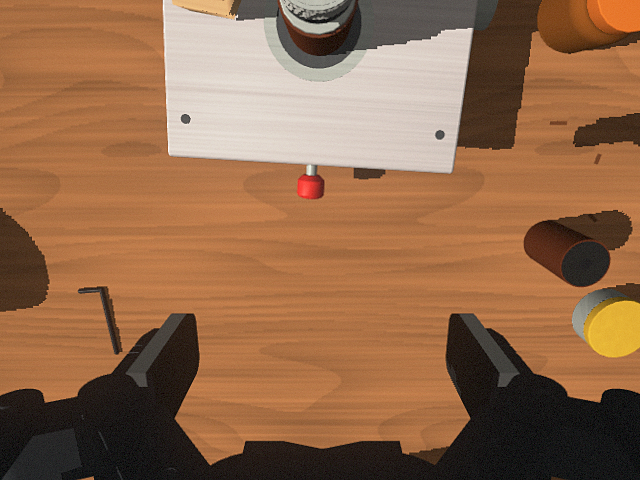

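The wrist view shows the deck's front corners at (168,155) and (452,173). The knob head is at (311,186) and its stem at (312,169). I'll back-project these.

```bash
cat >> h.py <<'E'
def ray(cal,uv,z):
    n=cv2.undistortPoints(np.array([[uv]],float),np.array(cal['camera_matrix']),np.array(cal['dist']))[0,0]
    R=np.array(cal['R']);t=np.array(cal['t']).ravel();c=-R.T@t;r=R.T@np.r_[n,1]
    return c+r*(z-c[2])/r[2]
E
python3 - <<'E'
from h import *
cal=calibration('wrist')
a,b=ray(cal,(168,155),.1),ray(cal,(452,173),.1)
e=(a-b)/np.linalg.norm(a-b); yaw=np.degrees(np.arctan2(-e[0],e[1]))
print(a,b,'width',np.linalg.norm(a-b),'yaw',yaw)
for h in (.066,.079): print(ray(cal,(311,199),h),ray(cal,(311,175),h),ray(cal,(311,187),h), ray(cal,(312,169),h))
for y in (yaw,):
  d=np.array([np.cos(np.radians(y)),np.sin(np.radians(y))])
  for c in ([.649,-.0795],): print('edge dist',(np.array(c)-a[:2])@d)
E
```

```text
[0.5434 0.0492 0.1   ] [ 0.5281 -0.1978  0.1   ] width 0.24748180884998625 yaw -3.5406556776519564
[ 0.4985 -0.0734  0.066 ] [ 0.5217 -0.0736  0.066 ] [ 0.5102 -0.0735  0.066 ] [ 0.5274 -0.0746  0.066 ]
[ 0.5009 -0.0738  0.079 ] [ 0.5234 -0.0739  0.079 ] [ 0.5123 -0.0739  0.079 ] [ 0.5289 -0.0749  0.079 ]
edge dist 0.11332615303947581
```

Emit:
servo_tool --moves '[[[0,0,3.3],[0,0,0],100],[[0,0,0],[0.006,-0.009,0.045],100],[[0,0,0],[0,0,0.049],100],[[0,0,0],[0,0,0.049],100],[[0,0,0],[0,0,0.049],100],[[0,0,0],[0,0,0.04],100],[[0,0,0],[0,0,0.03],100],[[0,0,0],[0,0,0.022],100],[[0,0,0],[0,0,0],100]]'

```text
time: 5.85
ee_pos: [0.5087, -0.0724, 0.0422]
tcp_rot: [-180.0, 0.3, -3.3]
wrist_force: [0.7, 0.3, 0.4]
opening: 0.085
grasp_force: 0.0
```

```bash
python3 - <<'E'
from h import *
o=get_obs();print(o['time'],o['ee_pos'],o['tcp_rot'],o['wrist_force'])
shot('wrist','w2.png')
E
```

```text
5.85 [ 0.5087 -0.0724  0.0422] [-179.974     0.3029   -3.2511] [0.7045 0.2723 0.4256]
```

View pics/w2.png

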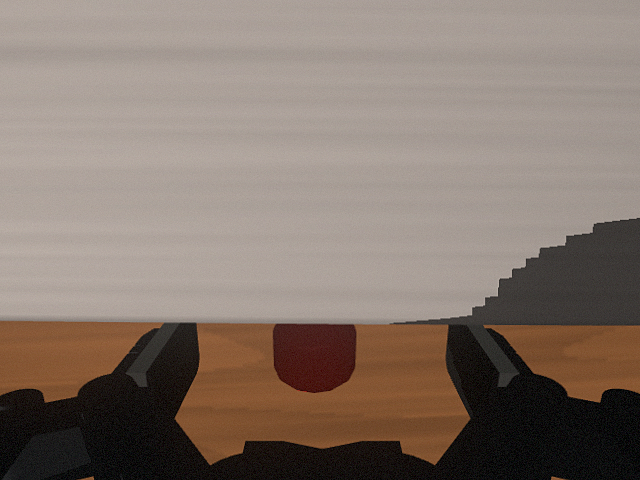

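The knob head at (315,358) lies between the pads, about 2 mm left of their centre, and the deck edge is parallel to the picture. I'll shift slightly, grip and pull.

Emit:
servo_tool --moves '[[[0,0,0],[0.002,-0.001,0],100],[[0,0,0],[0,0,0],25],[[0,0,0],[0,0,0],20],[[0,0,0],[0,0,0],15],[[0,0,0],[0,0,0],15],[[0,0,0],[0,0,0],15],[[0,0,0],[0,0,0],15]]' --force 50

```text
time: 6.6
ee_pos: [0.513, -0.0704, 0.046]
tcp_rot: [-179.8, -0.0, -3.3]
wrist_force: [-1.1, 9.3, 5.2]
opening: 0.0241
grasp_force: 48.9
```

Emit:
servo_tool --moves '[[[0,0,0],[-0.004,0,0],15],[[0,0,0],[-0.004,0,0],15],[[0,0,0],[-0.004,0,0],15],[[0,0,0],[-0.003,0,0],15],[[0,0,0],[-0.002,0,0],15],[[0,0,0],[-0.001,0,0],15],[[0,0,0],[0,0,0],15]]'

```text
time: 7.3
ee_pos: [0.4963, -0.0693, 0.0461]
tcp_rot: [-179.8, -0.2, -3.3]
wrist_force: [5.3, 9.7, 0.9]
opening: 0.0239
grasp_force: 49.0
```

Emit:
servo_tool --moves '[[[0,0,0],[-0.002,0,0],15],[[0,0,0],[-0.002,0,0],15],[[0,0,0],[-0.001,0,0],15],[[0,0,0],[0,0,0],15],[[0,0,0],[0,0,0],15]]'

```text
time: 7.8
ee_pos: [0.4946, -0.0692, 0.0463]
tcp_rot: [-179.8, -0.6, -3.3]
wrist_force: [25.1, 8.7, -11.2]
opening: 0.0238
grasp_force: 49.9
```

Emit:
servo_tool --moves '[[[0,0,0],[0.0035,0,0],15],[[0,0,0],[0,0,0],60],[[0,0,0],[0,0,0],100],[[0,0,0],[0,0,0],100],[[0,0,0],[0,0,0],100],[[0,0,0],[0,0,-0.03],100],[[0,0,0],[0,0,-0.048],100],[[0,0,0],[0,0,-0.048],100],[[0,0,0],[0,0,-0.048],100],[[0,0,0],[0,0,-0.048],100],[[0,0,0],[0,0,-0.048],100],[[0,0,0],[0,0,0],100]]'

```text
time: 9.0
ee_pos: [0.4943, -0.071, 0.3221]
tcp_rot: [179.9, -0.5, -3.4]
wrist_force: [0.1, -0.1, 0.5]
opening: 0.085
grasp_force: 0.0
```

```bash
python3 - <<'E'
from h import *
o=get_obs();print(o['time'],o['q'],o['ee_pos'],o['tcp_rot'],o['wrist_force'])
cal,p,d=shot('wrist','w3.png')
X=np.argwhere((p[:,:,0]>110)&(p[:,:,1]<60)&(p[:,:,2]<60)&(np.arange(480)[:,None]<330)); print(X.min(0),X.max(0))
v=X[:,0].max();u=np.median(X[:,1]); print('front of knob',ray(cal,(u,v),.066),ray(cal,(u,X[:,0].min()),.075))
for n in ['collar','seat']: print(n,[(round(a['score'],2),w(cal,a['xyz'])) for a in mark_of(n,'wrist')[:2]])
E
```

```text
9.0 [ -8.1694   0.5792  15.8253 104.6982  -0.0079 175.1865] [ 0.4943 -0.071   0.3221] [179.9462  -0.5453  -3.3557] [ 0.1101 -0.0503  0.5347]
[  1 288] [268 637]
front of knob [ 0.423  -0.0698  0.066 ] [ 0.6597 -0.0839  0.075 ]
collar []
seat []
```

View pics/w3.png

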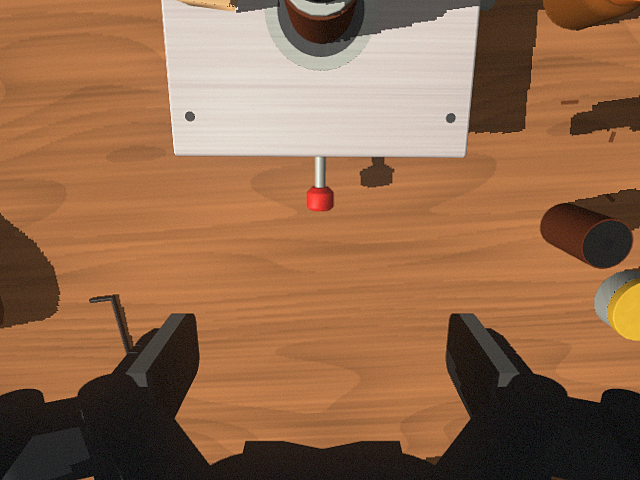

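The stem now shows its full length, with the head at (320,199), so the knob is out. Next I'll go over the collar.

Emit:
servo_tool --moves '[[[0,-0.5,0],[0.04,0,0],100],[[0,0,0.2],[0.045,0,0],100],[[0,0,0],[0.04,0,0],100],[[0,0,0],[0.029,0,0],100],[[0,0,0],[0,0,0.03],100],[[0,0,0],[0,0,0.025],100],[[0,0,0],[0,0,0],100]]'

```text
time: 9.85
ee_pos: [0.6452, -0.0798, 0.2529]
tcp_rot: [-180.0, 1.1, -3.5]
wrist_force: [0.2, -0.0, -0.7]
opening: 0.0856
grasp_force: 0.0
```

```bash
python3 - <<'E'
from h import *
o=get_obs();print(o['time'],o['ee_pos'],o['tcp_rot'])
cal,p,d=shot('wrist','w4.png')
for n in ['collar','seat']: print(n,[(round(a['score'],2),w(cal,a['xyz'])) for a in mark_of(n,'wrist')[:2]])
m=cut_out('collar','wrist')
if m:
    M=m[0]['mask']; uv=np.argwhere(M); print(m[0]['score'],uv.min(0),uv.max(0))
E
```

```text
9.85 [ 0.6452 -0.0798  0.2529] [-179.9706    1.0668   -3.5444]
collar [(0.9, array([ 0.6461, -0.0813,  0.2073]))]
seat []
0.76 [225 261] [353 378]
```

View pics/w4.png

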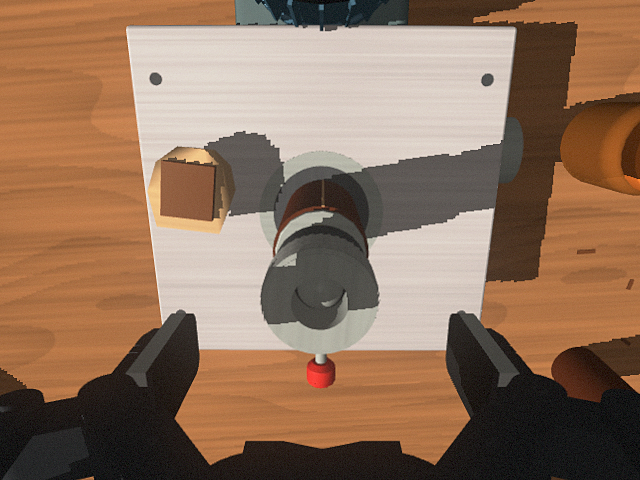

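The collar top is a ring centred at about (320,294), midway between the fingers (322).

```bash
python3 - <<'E'
from h import *
o=get_obs();print(o['ee_pos'],o['tcp_rot'])
cal=calibration('wrist')
for uv in [(320,294),(261,294),(379,294),(320,353)]: print(ray(cal,uv,.246))
E
```

```text
[ 0.6464 -0.0799  0.2609] [179.991    0.4032  -3.5502]
[ 0.6488 -0.082   0.246 ]
[ 0.6502 -0.0583  0.246 ]
[ 0.6472 -0.1057  0.246 ]
[ 0.6218 -0.0803  0.246 ]
```

Emit:
servo_tool --moves '[[[0,0,0],[0,0,0.015],100],[[0,0,0],[0,0.001,0.015],100],[[0,0,0],[0,0,0.015],100],[[0,0,0],[0,0,0.005],100],[[0,0,0],[0,0,0],100],[[0,0,0],[0,0,0],100],[[0,0,0],[0,0,0],100]]'

```text
time: 10.75
ee_pos: [0.6464, -0.0809, 0.2106]
tcp_rot: [180.0, 0.4, -3.5]
wrist_force: [0.2, -0.3, -0.8]
opening: 0.0853
grasp_force: 0.0
```

Emit:
servo_tool --moves '[[[0,0.4,0],[0.001,0,-0.005],100],[[0,0,0],[0,0,0],60],[[0,0,0],[0,0,0],50],[[0,0,0],[0,0,0],45],[[0,0,0],[0,0,0],40],[[0,0,0],[0,0,0],40],[[0,0,0],[0,0,0],40],[[0,0,0],[0,0,0],40]]' --force 35

```text
time: 11.55
ee_pos: [0.6472, -0.0807, 0.2146]
tcp_rot: [-180.0, 0.1, -3.5]
wrist_force: [-0.5, 2.2, 5.0]
opening: 0.0455
grasp_force: 35.7
```

Emit:
servo_tool --moves '[[[0,0,-4],[0,0,0.001],40],[[0,0,-4],[0,0,0],40],[[0,0,-4],[0,0,0],40],[[0,0,-4],[0,0,0],40],[[0,0,-4],[0,0,0],40],[[0,0,-4],[0,0,0],40]]'

```text
time: 12.15
ee_pos: [0.6476, -0.0812, 0.2145]
tcp_rot: [180.0, -0.0, 20.6]
wrist_force: [1.4, -0.2, 9.1]
opening: 0.0456
grasp_force: 35.9
```

Emit:
servo_tool --moves '[[[0,0,-4],[0,0,0],40],[[0,0,-4],[0,0,0],40],[[0,0,-4],[0,0,0],40],[[0,0,-4],[0,0,0],40],[[0,0,-4],[0,0,0],40],[[0,0,-4],[0,0,0],40],[[0,0,-4],[0,0,0],40]]'

```text
time: 12.85
ee_pos: [0.6482, -0.0816, 0.2148]
tcp_rot: [179.9, -0.0, 48.6]
wrist_force: [4.2, -1.9, 8.9]
opening: 0.0454
grasp_force: 35.7
```

```bash
python3 -c "
from h import *
o=get_obs();print(o['q'],o['torque'],o['wrist_force'])"
```

```text
[ -7.1496  19.4204  25.17    95.614   -0.0665 124.263 ] [-0.3585 -0.7981 -0.1402] [ 4.2289 -1.8935  8.9157]
```

Emit:
servo_tool --moves '[[[0,0,-4],[0,0.0008,0],40],[[0,0,-4],[0,0,0],40],[[0,0,-4],[0,0,0],40],[[0,0,-4],[0,0,0],40],[[0,0,-4],[0,0,0],40],[[0,0,-4],[0,0,0],40],[[0,0,-4],[0,0,0],40]]'

```text
time: 13.55
ee_pos: [0.649, -0.0815, 0.215]
tcp_rot: [179.8, -0.0, 76.6]
wrist_force: [4.6, 1.5, 9.9]
opening: 0.0452
grasp_force: 35.7
```

Emit:
servo_tool --moves '[[[0,0,-4],[0,0.0007,0],40],[[0,0,-4],[0,0,0],40],[[0,0,-4],[0,0,0],40],[[0,0,-4],[0,0,0],40],[[0,0,-4],[0,0,0],40],[[0,0,-4],[0,0,0],40],[[0,0,-4],[0,0,0],40]]'

```text
time: 14.25
ee_pos: [0.6487, -0.0809, 0.2126]
tcp_rot: [-179.9, -0.1, 104.6]
wrist_force: [3.3, 6.0, -0.1]
opening: 0.0454
grasp_force: 36.5
```

Emit:
servo_tool --moves '[[[0,0,0],[0,0,0.003],40],[[0,0,0],[0,0,0.003],40],[[0,0,0],[0,0,0],40]]'

```text
time: 14.55
ee_pos: [0.6488, -0.0807, 0.2082]
tcp_rot: [180.0, -0.1, 104.5]
wrist_force: [1.2, 6.0, 6.5]
opening: 0.0454
grasp_force: 36.9
```

```bash
python3 -c "
from h import *
o=get_obs();print(o['q'],o['torque'],o['wrist_force'])"
```

```text
[-7.1337 19.4828 24.5089 95.0232  0.1038 68.4017] [ 1.4181 -0.3047 -0.4637] [1.2031 6.0052 6.4767]
```

Emit:
servo_tool --moves '[[[0,0,4],[0.001,0,0],40],[[0,0,0],[0,0,0.003],40],[[0,0,0],[0,0,0.003],40],[[0,0,0],[0,0,0.002],40],[[0,0,0],[0,0,0],40]]'

```text
time: 15.05
ee_pos: [0.6483, -0.0803, 0.1996]
tcp_rot: [-180.0, -0.0, 100.6]
wrist_force: [0.8, 3.5, 5.6]
opening: 0.0455
grasp_force: 36.7
```

```bash
python3 -c "
from h import *
o=get_obs();print(o['q'],o['torque'],o['wrist_force'])"
```

```text
[-7.0786 19.2604 23.2739 94.0567  0.0348 72.3346] [ 0.8453 -0.2516 -0.1005] [0.8293 3.5041 5.6381]
```

Emit:
servo_tool --moves '[[[0,0,0],[0.0005,0,0],40],[[0,0,0],[0,0,0.002],40],[[0,0,0],[0,0,0.002],40],[[0,0,0],[0,0,0.001],40],[[0,0,0],[0,0,0.001],40],[[0,0,0],[0,0,0],40],[[0,0,0],[0,0,0],40]]' --force 60

```text
time: 15.75
ee_pos: [0.6485, -0.0803, 0.1971]
tcp_rot: [179.8, 0.1, 100.6]
wrist_force: [-4.3, 2.9, 23.9]
opening: 0.0445
grasp_force: 61.6
```

```bash
python3 - <<'E'
from h import *
o=get_obs();print(o['time'],o['ee_pos'],o['tcp_rot'],o['wrist_force'],o['grasp_force'])
for c in ['scene','side']:
    cal,p,d=shot(c,c+'9.png')
    for n in ['collar','seat','lock_grip','heel_block']: print(c,n,[(round(a['score'],2),w(cal,a['xyz'])) for a in mark_of(n,c)[:1]])
    if c=='side': S=cv2.resize(p[180:320,280:460],(720,560),interpolation=cv2.INTER_CUBIC); cv2.imwrite('pics/s9.png',S[:,:,::-1])
E
```

```text
15.75 [ 0.6485 -0.0803  0.1971] [179.8065   0.0639 100.5692] [-4.2677  2.932  23.9349] 61.55674982178425
scene collar [(0.51, array([ 0.6491, -0.0815,  0.1974]))]
scene seat [(0.97, array([ 0.6496, -0.0784,  0.1913]))]
scene lock_grip [(0.65, array([ 0.497 , -0.0675,  0.0678]))]
scene heel_block [(0.91, array([0.6766, 0.0001, 0.0984]))]
side collar [(0.49, array([ 0.6459, -0.0818,  0.1896]))]
side seat [(0.93, array([ 0.6467, -0.0801,  0.1927]))]
side lock_grip [(0.54, array([ 0.4895, -0.0703,  0.062 ]))]
side heel_block [(0.65, array([0.6809, 0.0024, 0.0995]))]
```

View pics/s9.png

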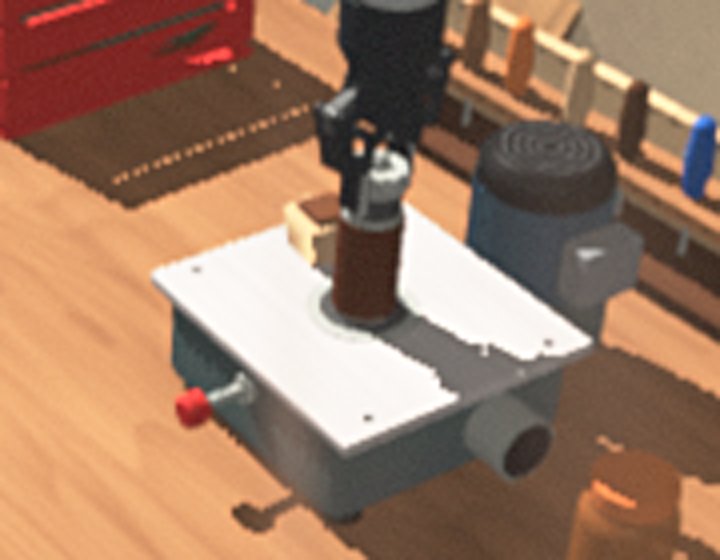

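The collar is down on the drum with no visible gap, and the knob at (195,407) is still out. The stop feels hard: 17.7 mm of travel, with 24 N of push. I'm handing the job in.

```bash
python3 -c "
from workcell import *
print(job_done())"
```

```text
the job is handed in; nothing more can be done
None
```

I've handed the job in at about 16 s of the 54 s allowed: the lock knob is pulled out to its stop, and the collar has dropped over the pin and is pressed home. The gripper still holds it with about 60 N while pushing down with about 24 N. The arm touched only the knob and the collar, but hand-in returned no verdict.

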